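# Load the tube mixer and feel that its hidden switch is at run

### The job

Lay the loose sample tube on the roller mixer, along the rollers in one of their grooves, and make sure that both of the mixer's three-way switches stand at run. They are out of sight under the hood on the mixer's front and nothing outside shows their state, so feel for each lever: one that leans to off must be brought upright to run, one that is already at run is left there, and none may be pushed on to fast or switched off. Do not drop or throw the tube, and leave the rack, carton and bottle where they are.

Things in the scene. Friction and masses are not known exactly. Their poses are not given: they have to be found in the camera images.
- mixer: White bench roller mixer, fixed, 440 wide (y) x 225 deep (x) x 132 mm high. Origin on the bench under the middle of its roller bed; x points away from the robot, z up. Roller bed on top, switch bay along its robot side under a hood. Its points have the same axes.
- bed (a point): Middle of the roller bed, at the height of the roller axes (120 mm over the bench). Four black rollers 20 mm thick along y, axes at x = -45, -15, 15, 45 mm, between end plates at y = +-214. A 30 mm tube in a groove has its axis 20 mm above this point's height.
- bay (a point): Middle of the bay floor, 12 mm over the bench. Bay: y +-214, back wall at x = 40. In it two black switch blocks, 70 wide in y, 28 high, x -8 to 22, centred unseen anywhere in y 70 to 105 (left) and -105 to -70 (right). From the top middle of each, at x = 0, a steel lever stands up: pivot 28 over the floor, 48 long with its round end, 12 thick.
- hood (a point): Middle of the hood roof's lower front edge, 96 mm over the bench; the roof is 6 mm thick and reaches 43 mm back to the body. Below the edge the bay is open to the robot (-x) over its full width, down to its floor; cheeks close its two ends.
- lever_a (a joint): Lever of one of the two hidden switches; whether the left or the right one differs each time and is not told. Rad: about -0.42 = off, leaning to the mixer's +y; 0 = run, upright; about 0.42 = fast, leaning to -y. No clicks: it is stiff, takes about 3 to 5 N half way up to move, and stays where it is left.
- lever_b (a joint): As lever_a, the lever of the other of the two switches.
- tube: Capped sample tube lying loose on the bench, a straight cylinder 120 mm long, 30 mm thick, about 70 g, grey with a white label and a black cap; it rolls. Origin at its middle on its axis (15 mm above the bench), x along the tube towards the cap; y and z turn with it.
- rack: Bystander: black rack of blue-capped tubes, 92 x 113 x 110 mm high, loose, origin under its middle.
- carton: Bystander: white glove carton with a yellow band, 240 (x) x 120 (y) x 70 mm high, loose, origin under its middle.
- spray: Bystander: white bottle, 70 mm thick, 160 mm high, loose, standing, origin under its middle.
There are look-alikes about, which are no part of the job. What is shaped like the tube but blue, turquoise or yellow is not meant.

How it is judged:
At the end, for the whole second after the job is handed in: Both levers within 0.2 rad of upright (run); the tube at rest in a groove of the roller bed, its axis 133 to 146 mm over the bench, within 0.1 rad of the rollers' direction, its middle within 36 mm of the bed's middle line and within 160 mm of it along the rollers (value of joint lever_a between -0.2 and 0.2 rad and value of joint lever_b between -0.2 and 0.2 rad and z of tube in the frame of mixer between 0.133 and 0.146 m and x of tube in the frame of mixer between -0.036 and 0.036 m and y of tube in the frame of mixer between -0.16 and 0.16 m and angle between the x axis of tube and the y axis of mixer, either way round below 0.1 rad and linear speed of tube below 0.02 m/s); the robot touches nothing.
It fails at once if a switch is pushed on to fast (value of joint any of lever_a, lever_b above 0.3 rad).
It fails at once if the switch that was at run is switched off (value of joint lever_b below -0.3 rad).
It fails at once if the tube is dropped (falls free by more than about 2 cm) or thrown (contact force between tube and the fingers below 0.05 N and linear speed of tube above 0.65 m/s).
It fails at once if the rack, carton or bottle is moved by more than 3 cm (distance of any of rack, carton, spray from where it was at the start of the episode above 0.03 m).
It also fails if it takes over 67 s, if anything falls off the work surface, if the arm or the gripper's body presses on something with over 40 N, if the wrist force passes 120 N, or if a joint passes its speed limit or range.

### The arm

A 6-joint arm with a two-finger parallel gripper is mounted at the origin on the work surface. World frame = base frame: x ahead of the robot, y to its left, z up, the work surface at z = 0. Lengths are in m, angles in rad, forces in N, time in s.
With the tool pointing down it reaches from about 0.375 to 0.975 m from the base axis. Payload 3.8 kg.
Tool frame: the origin (TCP) lies on the centre line of the jaws, within the pads' length; the fingertips stand bot.finger_overhang ahead of it and the grasp point (between the pads) lies 2 mm behind it (bot.finger_overhang is the distance from the TCP to the fingertips, in m); z points along the fingers, y is the line along which they close (so a half turn about z gives the same grasp; the last joint's range is limited). The gripper opens to 85 mm and grips with 20 to 120 N. Pads are 22 mm wide; open, the fingers measure 114 mm over their backs; the gripper's body (76 mm by 85 mm) begins 54 mm behind the grasp point. The pads swing forward as they close: fully open they stand 13 mm farther back than shut.
Start: joints at [-1.351, 0.264, 1.604, -0, 1.274, -0.037], TCP at [0.171, -0.653, 0.248] pointing down, gripper open.
Joint ranges: [-2.63, 2.63], [-0.94, 2.18], [0.31, 2.57], [-1.31, 4.45], [0, 2.66], [-2.55, 2.55]. Speed limits (rad/s): [2.57, 2.57, 3.14, 3.14, 3.14, 3.14].

### API

Orientations are given as a unit quaternion [w, x, y, z].
In Python, from station import observe, eyes, bot gives the robot as it stands.
- The arm moves only by the shell command python3 -m crank 'ROWS' [FORCE]. ROWS is JSON, a list of rows, each a list of 7 numbers: the turn, a rotation vector about the tool's x, y, z in units of 4 degrees (1.0 is 4 degrees), then the shift along the tool's x, y, z in units of 30 mm (1.0 is 30 mm), then the opening, from -1 (shut) to 1 (fully open), so that 0 is half open. In form: [[rx, ry, rz, tx, ty, tz, gripper], ...]. A call has 1 to 8 rows; each row shifts and turns the commanded pose from where the row before left it, along the tool's axes as they then stand; what a row does not reach is not made up. A row lasts 1/12 s, in which the tool goes at most 41.7 mm and 7.16 degrees, less where a joint would pass 70% of its speed; a pose out of reach is approached as far as the arm can. A call with a number of a shift or a turn outside -1 to 1 is refused whole. A call with a gripper value outside its range is refused whole. The fingers move at their own pace and stop on an object; FORCE is the grip in N (left out, the last holds). Time passes only in rows, so rows that do not move let the fingers close. It gives the time, the measured TCP pose, the force, the opening and the grip force at its end, in the units of the state.
- observe(): the state, without advancing time (a new reading comes with each control period).
- eyes.camera(name): name is "scene" or "top" or "wrist"; returns a dict with "pixels" (384x512x3 uint8, red, green, blue), "camera_matrix" (3x3 intrinsics, pixels), "dist_coeffs" ([k1, k2, p1, p2, k3] as OpenCV has them; the pictures are not rectified), "rvec" (rotation vector, rad) and "tvec" (3), from world to camera coordinates, as OpenCV has them; the wrist camera has in their place "tool_from_camera" (4x4, takes a point from camera to tool coordinates, whose origin is the TCP and whose axes are the flange's). Camera axes: x right, y down, z forward; pixel columns grow to the right and rows downward; lengths in m; the calibration is good to about 2 mm. A picture is of the moment at which its call begins: read the wrist's pose just before it. There is no depth.
- bot.job_done(): hands the job in; it is judged then, once.
The state is a dict: "time": time; "qpos": joint angles; "qvel": joint speeds; "joint_torque": joint torques, N m; "tcp_pos": TCP position; "eef_rot": TCP orientation; "ft_force": force on the tool from outside, world axes, zero at the start; "moment": the same for the moment, N m; "opening": finger opening in m; "finger_force": force on a finger pad.
Only numpy, scipy, OpenCV 4.12 (cv2) and the standard library are available. Lean on these libraries where they do the work, as an engineer would, in place of code of your own. Each camera call takes 0.05 s, during which the arm holds its last target. There are 200 camera calls.

## Working session

There is one attempt and no reset: what is moved stays moved. The work goes in short steps, Python scripts to look and compute and a shell command to move; the robot and the scene stay as the last step left them, time stands still between calls to the robot, and variables do not carry over. Pictures are saved under pics/ and viewed, at most 10 in all, crops included, and the job is handed in when it is done.

```bash
ls; mkdir -p pics; cat > h.py <<'E'
import numpy as np, cv2
from station import observe, eyes, bot
from scipy.spatial.transform import Rotation as R
def ray(c,uv,st=None):
    n=cv2.undistortPoints(np.float64(uv).reshape(-1,1,2),c["camera_matrix"],np.float64(c["dist_coeffs"])).reshape(-1,2)
    d=np.c_[n,np.ones(len(n))]
    if "rvec" in c:
        M=cv2.Rodrigues(np.float64(c["rvec"]))[0]; return (-M.T@np.float64(c["tvec"]).ravel()), d@M
    T=np.array(c["tool_from_camera"]); q=st["eef_rot"]; Rt=R.from_quat([q[1],q[2],q[3],q[0]]).as_matrix()
    return Rt@T[:3,3]+np.array(st["tcp_pos"]), d@T[:3,:3].T@Rt.T
def plane(c,uv,z,st=None):
    o,d=ray(c,uv,st); return o+d*((z-o[2])/d[:,2])[:,None]
def save(c,f): cv2.imwrite(f,np.ascontiguousarray(c["pixels"][:,:,::-1]))
E
python3 - <<'E'
from h import *
import pickle
for n in("scene","top"):
    c=eyes.camera(n); save(c,f"pics/{n}0.png"); pickle.dump(c,open(n+".pkl","wb"))
s=observe(); print(s, bot.finger_overhang)
E
```

```text
pics
{'time': 0.1, 'qpos': array([-1.35086076e+00,  2.64672181e-01,  1.60528208e+00,  3.52668690e-05,
        1.27367761e+00, -3.68655542e-02]), 'qvel': array([-8.44069383e-04, -2.81089263e-03, -3.13666615e-03, -8.68798323e-05,
        9.99901679e-04, -3.23798616e-04]), 'joint_torque': array([ 4.40615040e-04, -5.16707218e+01, -3.68590522e+01, -1.34789884e-04,
        6.27865884e-03, -2.00337632e-05]), 'tcp_pos': array([ 0.17133383, -0.65223277,  0.24706617]), 'eef_rot': array([-1.01687974e-03,  9.91768115e-01,  1.28042832e-01, -7.64145344e-05]), 'ft_force': array([-0.06918778, -0.1917023 ,  0.72873655]), 'moment': array([ 0.0646504 , -0.00470209, -0.02832123]), 'finger_force': 0.0, 'opening': 0.08550352163247385} 0.017
```

View pics/scene0.png

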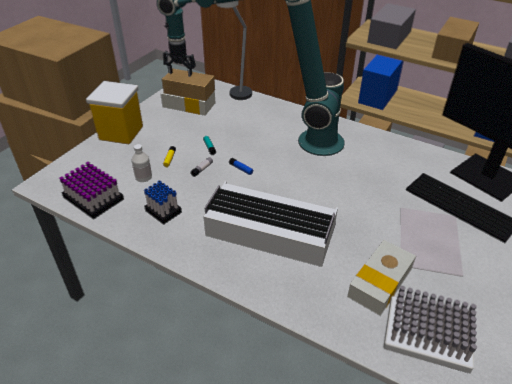

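View pics/top0.png

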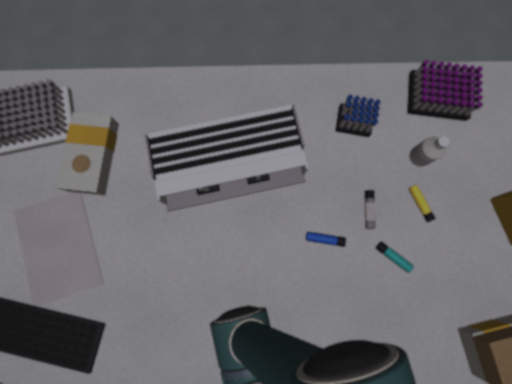

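Candidates for the tube in the top view: grey/white with a black cap at (370,209), blue at (326,239), turquoise at (395,257) and yellow at (421,202). I choose the grey one, with its cap at (370,193). The mixer is centred near (228,155).

```bash
python3 - <<'E'
from h import *
import pickle
c=pickle.load(open("top.pkl","rb")); im=c["pixels"]
print(c["tvec"],plane(c,[[240,315]],0))
a=cv2.resize(im[95:220,135:320,::-1],None,fx=4,fy=4,interpolation=cv2.INTER_CUBIC)
b=cv2.resize(im[180:240,350:390,::-1],None,fx=5,fy=5,interpolation=cv2.INTER_CUBIC)
o=np.zeros((500+0,740,3),np.uint8); o[:500,:740]=a; o[500-300:500,740-200:]=b
cv2.imwrite("pics/crop1.png",o)
g=im.astype(int).max(2)
# rollers
m=np.zeros(g.shape,np.uint8); m[100:182,145:305]=(g[100:182,145:305]<80)
n,l,s,ce=cv2.connectedComponentsWithStats(m)
for i in range(1,n):
    if s[i,4]>60:
        ys,xs=np.where(l==i); p=plane(c,np.c_[xs,ys],.128); mu=p.mean(0); w,v=np.linalg.eigh(np.cov(p[:,:2].T)); t=(p[:,:2]-mu[:2])@v[:,1]
        print(s[i],mu,v[:,1],np.ptp(t),(t.min()+t.max())/2*v[:,1]+mu[:2])
# tube
print(im[185:235:3,370].tolist())
E
```

```text
[-0.01210043  0.5333931   1.03694514] [[0.14431085 0.04756935 0.        ]]
[ 147  109  156   70 3466] [0.63711893 0.08293287 0.128     ] [-0.18992202  0.98179918] 0.4311778927391298 [0.63777795 0.07952604]
[247 174  23   8 129] [ 0.52734523 -0.01775227  0.128     ] [-0.1158509   0.99326661] 0.06354771407865736 [ 0.52698967 -0.01470375]
[[127, 126, 130], [119, 117, 121], [36, 36, 38], [25, 25, 27], [47, 44, 48], [94, 90, 96], [121, 116, 122], [127, 121, 127], [126, 121, 127], [128, 122, 128], [127, 122, 127], [126, 121, 127], [101, 96, 103], [96, 91, 97], [90, 85, 91], [122, 120, 124], [128, 126, 130]]
```

View pics/crop1.png

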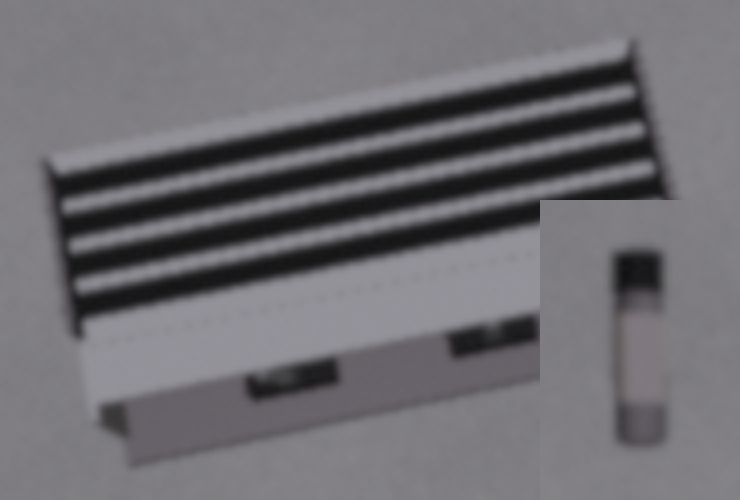

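Crop check: the tube is grey with a white label and a black cap at the top end, at px (364–375, 190–229). The hood's front edge runs from about px (160,196) to (305,168). Both switch-block fronts show below it, near (208,189) and (259,179).

```bash
python3 - <<'E'
from h import *
import pickle
c=pickle.load(open("top.pkl","rb")); im=c["pixels"]
o,_=ray(c,[[0,0]]); print("cam",o)
g=im.astype(int).max(2)
# roller stripes: fit lines via mask of roller region, minAreaRect
m=np.zeros(g.shape,np.uint8); m[100:182,145:305]=(g[100:182,145:305]<75)
n,l,s,ce=cv2.connectedComponentsWithStats(m); i=1+np.argmax(s[1:,4])
ys,xs=np.where(l==i); p=plane(c,np.c_[xs,ys],.125)[:,:2]
r=cv2.minAreaRect(p.astype(np.float32)*1000); print("rollers rect",r)
# hood edge: gradient per column
pts=[]
for x in range(168,300):
    y0=int(195.7-(x-160)*.19); col=cv2.GaussianBlur(im,(3,3),0).astype(float).mean(2)[y0-7:y0+8,x]; d=np.diff(col); k=np.argmin(d)
    pts.append((x,y0-7+k+.5))
h=plane(c,pts,.096)
vx,vy,x0,y0=cv2.fitLine(h[:,:2].astype(np.float32),cv2.DIST_HUBER,0,.001,.001).ravel(); print("hood dir",vx,vy,x0,y0, np.arctan2(-vx,vy))
# blocks
m=np.zeros(g.shape,np.uint8); m[165:200,180:290]=(g[165:200,180:290]<85)
# tube
t=np.zeros(g.shape,np.uint8); bg=np.median(im[185:235,350:390].reshape(-1,3),0)
tm=(np.abs(im.astype(int)-bg).sum(2)>14); t[186:233,358:382]=tm[186:233,358:382]
t=cv2.morphologyEx(t,cv2.MORPH_CLOSE,np.ones((9,9)))
ys,xs=np.where(t>0); q=plane(c,np.c_[xs,ys],.02)[:,:2]; rr=cv2.minAreaRect(q.astype(np.float32)*1000); print("tube",rr, q.mean(0))
k=plane(c,[[370,190],[369.8,229]],.018); print(k)
a=cv2.resize(im[165:205,150:310,::-1],None,fx=5,fy=5,interpolation=cv2.INTER_CUBIC); cv2.imwrite("pics/crop2.png",cv2.convertScaleAbs(a,alpha=1.8))
for nme,uv in(("Lfront",[[197,0],[219.5,0]]),):pass
E
```

```text
cam [ 0.3185284  -0.00617567  1.12178936]
rollers rect ((635.3954467773438, 79.03878784179688), (120.34556579589844, 432.0500183105469), 10.904504776000977)
hood dir 0.18904456 -0.9819685 0.5368158 0.027890902 -2.9514036
tube ((446.498046875, -354.9834289550781), (40.05121612548828, 130.1824493408203), 87.2226333618164) [ 0.44658447 -0.3537282 ]
[[ 0.50517163 -0.36286694  0.018     ]
 [ 0.38477657 -0.35197153  0.018     ]]
```

View pics/crop2.png

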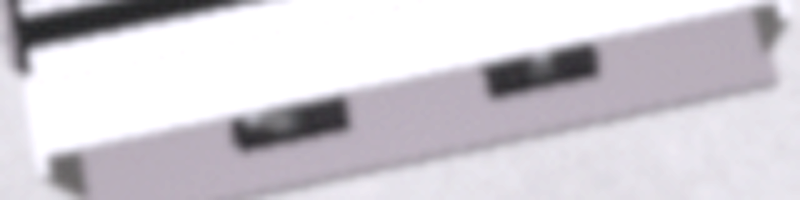

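The enhanced crop shows both levers. The left one, near px (205,189), sits left of its block's middle, so it leans to +y, which is off. The right one, near (258,178), stands at mid-block, which is run. I'll confirm both by touch later. Now I'll go over the tube.

```bash
python3 - <<'E'
from h import *
import pickle
c=pickle.load(open("top.pkl","rb"))
my=np.array([-.189,.982]); bed=np.array([.637,.079])
p=plane(c,[[198.6,195],[220,191],[248.4,184.4],[269.6,180.2]],.012)[:,:2]-bed
mx=np.array([.982,.189])
print(p@mx,p@my)
E
python3 -m crank '[[0,0,0.92,0,0,0,1],[0,0,0.92,0,0,0,1],[0,0,0.92,0,0,0,1],[0,0,0.92,0,0,0,1],[0,0,0.92,0,0,0,1]]'
python3 -m crank '[[0,0,0,0.8,-0.97,0,1],[0,0,0,0.8,-0.97,0,1],[0,0,0,0.8,-0.97,0,1],[0,0,0,0.8,-0.97,0,1],[0,0,0,0.8,-0.97,0,1],[0,0,0,0.8,-0.97,0,1],[0,0,0,0.8,-0.97,0,1],[0,0,0,0.8,-0.97,0,1]]'
```

```text
[-0.11403399 -0.11577424 -0.11408541 -0.11508223] [ 0.11451449  0.04735171 -0.04320742 -0.11083943]
time: 0.52
tcp_pos: [0.1713, -0.6525, 0.2475]
eef_rot: [-0.001, 0.999, -0.034, -0.0]
ft_force: [-0.4, 0.1, -0.0]
opening: 0.0855
finger_force: 0.0
time: 1.18
tcp_pos: [0.3787, -0.4311, 0.2478]
eef_rot: [-0.0, 0.999, -0.032, -0.0]
ft_force: [1.2, -0.1, 0.2]
opening: 0.0855
finger_force: 0.0
```

```bash
python3 -m crank '[[0,0,0,0.68,-0.87,0,1],[0,0,0,0.68,-0.87,0,1],[0,0,0,0.68,-0.87,0,1],[0,0,0,0,0,0,1],[0,0,0,0,0,0,1]]'
python3 - <<'E'
from h import *
s=observe(); c=eyes.camera("wrist"); save(c,"pics/wrist1.png")
print(s["tcp_pos"]); im=c["pixels"].astype(int)
# cap: dark
import pickle; pickle.dump((s,c),open("w1.pkl","wb"))
for z in(.015,):
  print(plane(c,[[256,192]],z,s))
E
```

```text
time: 1.6
tcp_pos: [0.4449, -0.3572, 0.2478]
eef_rot: [-0.0, 1.0, -0.03, -0.0]
ft_force: [-0.8, -0.2, -1.3]
opening: 0.0853
finger_force: 0.0
[ 0.44485106 -0.3571836   0.2477984 ]
[[ 0.40925082 -0.3549077   0.015     ]]
```

View pics/wrist1.png

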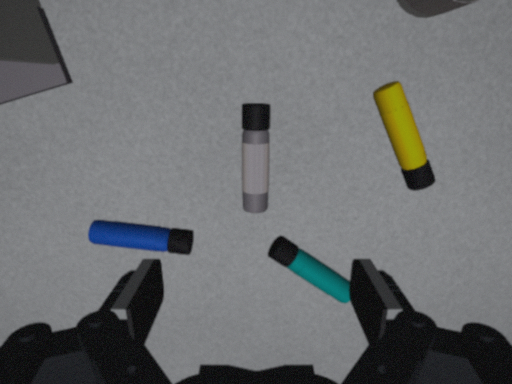

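The grey tube runs from px (256,103) at the cap to (255,213), aligned with the tool. The coloured look-alikes lie farther back.

```bash
python3 - <<'E'
from h import *
import pickle; s,c=pickle.load(open("w1.pkl","rb"))
print(plane(c,[[256,103],[255,213],[241.5,160],[270,160],[283,240],[192,240]],.018,s), 2*s["eef_rot"][2]*57.3)
E
```

```text
[[ 0.50785656 -0.36092421  0.018     ]
 [ 0.38466717 -0.35224866  0.018     ]
 [ 0.44824198 -0.34130848  0.018     ]
 [ 0.44634322 -0.37260153  0.018     ]
 [ 0.34791308 -0.38351968  0.018     ]
 [ 0.35443238 -0.27479835  0.018     ]] -3.482979020037826
```

```bash
python3 -m crank '[[0,0,0,0,0,1,1],[0,0,0,0,0,1,1],[0,0,0,0,0,1,1],[0,0,0,0,0,1,1],[0,0,0,0,0,1,1],[0,0,0,0,0,1,1],[0,0,0,0,0,0.9,1],[0,0,0,0,0,0.5,1]]'
python3 -m crank '[[0,0,0,0,0,0,-1],[0,0,0,0,0,0,-1],[0,0,0,0,0,0,-1],[0,0,0,0,0,0,-1],[0,0,0,0,0,0,-1],[0,0,0,0,0,0,-1],[0,0,0,0,0,0,-1],[0,0,0,0,0,0,-1]]' 35
```

```text
time: 2.32
tcp_pos: [0.4409, -0.3584, 0.0225]
eef_rot: [-0.002, 0.999, -0.033, -0.002]
ft_force: [-0.1, 0.4, -1.0]
opening: 0.0856
finger_force: 0.0
time: 2.98
tcp_pos: [0.4453, -0.3601, 0.0284]
eef_rot: [0.001, 0.999, -0.032, 0.001]
ft_force: [-2.5, -1.5, 7.4]
opening: 0.0286
finger_force: 34.9
```

```bash
python3 -m crank '[[0,0,0,0,0,-0.4,-1],[0,0,0,0,0,-0.8,-1],[0,0,0,0,0,-1,-1],[0,0,0,0,0,-1,-1],[0,0,0,0,0,-1,-1],[0,0,0,0,0,-1,-1],[0,0,0,0,0,-0.8,-1],[0,0,0,0,0,-0.6,-1]]'
python3 -m crank '[[0,0,-0.6,0,0,0,-1],[0,0,-1,0,0,0,-1],[0,0,-1,0,0,0,-1],[0,0,-1,0,0,0,-1],[0,0,-1,0,0,0,-1],[0,0,-1,0,0,0,-1],[0,0,-1,0,0,0,-1],[0,0,-1,0,0,0,-1]]'
python3 -m crank '[[0,0,-1,0,0,0,-1],[0,0,-1,0,0,0,-1],[0,0,-1,0,0,0,-1],[0,0,-1,0,0,0,-1],[0,0,-1,0,0,0,-1],[0,0,-1,0,0,0,-1],[0,0,-1,0,0,0,-1],[0,0,-1,0,0,0,-1]]'
python3 -m crank '[[0,0,-1,0,0,0,-1],[0,0,-1,0,0,0,-1],[0,0,-1,0,0,0,-1],[0,0,-1,0,0,0,-1],[0,0,-1,0,0,0,-1],[0,0,-1,0,0,0,-1],[0,0,-1,0,0,0,-1],[0,0,-1,0,0,0,-1]]'
python3 -m crank '[[0,0,-1,0,0,0,-1],[0,0,-1,0,0,0,-1],[0,0,-0.5,0,0,0,-1],[0,0,0,0,0,0,-1]]'
```

```text
time: 3.65
tcp_pos: [0.4448, -0.3589, 0.2283]
eef_rot: [0.001, 0.999, -0.032, 0.002]
ft_force: [1.3, -0.3, -0.9]
opening: 0.0284
finger_force: 34.8
time: 4.32
tcp_pos: [0.444, -0.3582, 0.225]
eef_rot: [-0.0, 0.973, 0.233, 0.0]
ft_force: [0.1, 0.7, -1.7]
opening: 0.0285
finger_force: 34.8
time: 4.98
tcp_pos: [0.444, -0.3582, 0.225]
eef_rot: [0.0, 0.871, 0.492, 0.0]
ft_force: [0.1, 0.1, -1.1]
opening: 0.0286
finger_force: 34.8
time: 5.65
tcp_pos: [0.444, -0.3582, 0.225]
eef_rot: [0.0, 0.701, 0.713, 0.0]
ft_force: [-0.2, 0.0, -0.6]
opening: 0.0284
finger_force: 34.8
time: 5.98
tcp_pos: [0.444, -0.3583, 0.2249]
eef_rot: [0.0, 0.638, 0.77, 0.0]
ft_force: [0.0, 0.0, -1.0]
opening: 0.0287
finger_force: 34.8
```

```bash
python3 -m crank '[[0,0,0,0.5,0.35,0,-1],[0,0,0,0.94,0.645,0,-1],[0,0,0,0.94,0.645,0,-1],[0,0,0,0.94,0.645,0,-1],[0,0,0,0.94,0.645,0,-1],[0,0,0,0.94,0.645,0,-1],[0,0,0,0.94,0.645,0,-1],[0,0,0,0.94,0.645,0,-1]]'
python3 -m crank '[[0,0,0,0.94,0.645,0,-1],[0,0,0,0.94,0.645,0,-1],[0,0,0,0.94,0.645,0,-1],[0,0,0,0.94,0.645,0,-1],[0,0,0,0.94,0.645,0,-1],[0,0,0,0.94,0.645,0,-1],[0,0,0,0.5,0.35,0,-1],[0,0,0,0,0,0,-1]]'
python3 - <<'E'
from h import *
s=observe(); c=eyes.camera("wrist"); save(c,"pics/wrist2.png")
print(s["tcp_pos"],s["eef_rot"],s["finger_force"])
import pickle; pickle.dump((s,c),open("w2.pkl","wb"))
E
```

```text
time: 6.65
tcp_pos: [0.5483, -0.121, 0.2249]
eef_rot: [0.0, 0.638, 0.77, 0.0]
ft_force: [1.2, -0.6, -0.9]
opening: 0.0289
finger_force: 34.8
time: 7.32
tcp_pos: [0.6392, 0.0858, 0.2246]
eef_rot: [-0.0, 0.637, 0.771, 0.001]
ft_force: [0.9, -0.5, 0.3]
opening: 0.0283
finger_force: 34.8
[0.63916028 0.08582124 0.22464611] [-1.93171707e-04  6.36954266e-01  7.70900913e-01  1.00362625e-03] 34.784576296806335
```

View pics/wrist2.png

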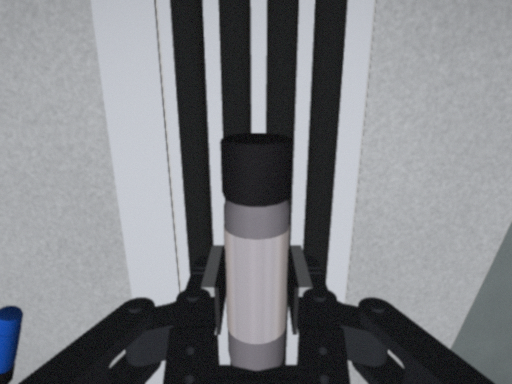

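The tube hangs straight in the grip with its cap forward, and the four rollers show as dark stripes at columns 172–345, with the middle groove at about column 259.

```bash
python3 - <<'E'
from h import *
import pickle; s,c=pickle.load(open("w2.pkl","rb"))
g=c["pixels"].max(2)
P=[]
for r in range(5,125,6):
    x=np.where(g[r,165:360]<70)[0]+165; P.append(((x.min()+x.max())/2,r))
p=plane(c,P,.124,s)[:,:2]; v=p[0]-p[-1]; v/=np.linalg.norm(v); print(v, np.degrees(np.arctan2(v[1],v[0])))
q=s["eef_rot"]; print("tool yaw",np.degrees(2*np.arctan2(q[2],q[1])))
n=np.array([v[1],-v[0]]); print("tcp offset from mid groove along mx (mm)",1000*(s["tcp_pos"][:2]-p.mean(0))@n)
e=[plane(c,[[172,30],[345,30]],.124,s)]; print(np.linalg.norm(np.diff(e[0],axis=0)))
o=cv2.inRange
E
```

```text
[-0.19024952  0.98173577] 100.96734622707113
tool yaw 100.86979070584643
tcp offset from mid groove along mx (mm) -2.086771142504218
0.10815197624147073
```

```bash
python3 -m crank '[[0,0,0,0,0.07,0.5,-1],[0,0,0,0,0,0.6,-1],[0,0,0,0,0,0.5,-1],[0,0,0,0,0,0.3,-1],[0,0,0,0,0,0.2,-1],[0,0,0,0,0,0.1,-1],[0,0,0,0,0,0,-1],[0,0,0,0,0,0,-1]]'
python3 -m crank '[[0,0,0,0,0,0.07,-1],[0,0,0,0,0,0.07,-1],[0,0,0,0,0,0,-1]]'
```

```text
time: 8.03
tcp_pos: [0.6407, 0.0818, 0.1591]
eef_rot: [0.0, 0.638, 0.77, 0.0]
ft_force: [0.2, -0.2, -0.6]
opening: 0.0285
finger_force: 34.8
time: 8.28
tcp_pos: [0.6403, 0.0821, 0.1542]
eef_rot: [0.0, 0.638, 0.77, 0.0]
ft_force: [0.3, 1.0, -0.4]
opening: 0.0287
finger_force: 34.8
```

```bash
python3 -m crank '[[0,0,0,0,0,0.05,-1],[0,0,0,0,0,0,-1],[0,0,0,0,0,0,-1]]'
python3 -m crank '[[0,0,0,0,0,0.05,-1],[0,0,0,0,0,0,-1],[0,0,0,0,0,0,-1]]'
```

```text
time: 8.53
tcp_pos: [0.6412, 0.0822, 0.1536]
eef_rot: [0.001, 0.638, 0.77, 0.001]
ft_force: [0.8, 0.5, 3.1]
opening: 0.0287
finger_force: 35.1
time: 8.78
tcp_pos: [0.6413, 0.0822, 0.1534]
eef_rot: [0.001, 0.638, 0.77, 0.001]
ft_force: [-1.1, 0.5, 8.7]
opening: 0.0285
finger_force: 35.6
```

```bash
python3 -m crank '[[0,0,0,0,0,0,0.1],[0,0,0,0,0,0,0.1],[0,0,0,0,0,0,0.1],[0,0,0,0,0,0,0.1],[0,0,0,0,0,0,0.1],[0,0,0,0,0,0,0.1]]'
python3 -m crank '[[0,0,0,0,0,-0.3,0.1],[0,0,0,0,0,-0.6,0.1],[0,0,0,0,0,-1,0.1],[0,0,0,0,0,-1,0.1],[0,0,0,0,0,-0.5,0.1],[0,0,0,0,0,0,0.1]]'
python3 - <<'E'
from h import *
s=observe(); c=eyes.camera("wrist"); save(c,"pics/wrist3.png"); print(s["tcp_pos"])
E
```

```text
time: 9.28
tcp_pos: [0.64, 0.082, 0.1506]
eef_rot: [-0.0, 0.638, 0.77, -0.0]
ft_force: [-0.0, 0.1, -0.6]
opening: 0.0468
finger_force: 0.0
time: 9.78
tcp_pos: [0.6432, 0.0823, 0.2598]
eef_rot: [0.004, 0.638, 0.77, 0.004]
ft_force: [0.4, 0.2, 0.3]
opening: 0.0469
finger_force: 0.0
[0.64322544 0.08232172 0.259787  ]
```

View pics/wrist3.png

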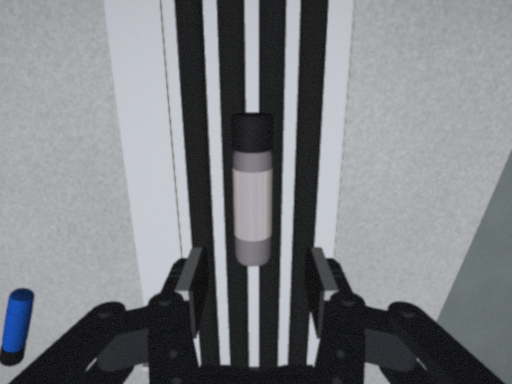

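The tube lies straight in the middle groove at px (253,113–265). Next come the levers. I'll shut the gripper, back off to the robot side, and tilt the tool 45° forward.

```bash
python3 -m crank '[[0,0,0,0.59,-0.94,0,-1],[0,0,0,0.59,-0.94,0,-1],[0,0,0,0.59,-0.94,0,-1],[0,0,0,0.59,-0.94,0,-1],[0,0,0,0.59,-0.94,0,-1],[0,0,0,0.59,-0.94,0,-1],[0,0,0,0.59,-0.94,0,-1]]'
python3 -m crank '[[-0.9,0,0,0,0,0,-1],[-0.9,0,0,0,0,0,-1],[-0.9,0,0,0,0,0,-1],[-0.9,0,0,0,0,0,-1],[-0.9,0,0,0,0,0,-1],[-0.9,0,0,0,0,0,-1],[-0.9,0,0,0,0,0,-1],[-0.9,0,0,0,0,0,-1]]'
python3 -m crank '[[-0.9,0,0,0,0,0,-1],[-0.9,0,0,0,0,0,-1],[-0.9,0,0,0,0,0,-1],[-0.9,0,0,0,0,0,-1],[-0.45,0,0,0,0,0,-1],[0,0,0,0,0,0,-1],[0,0,0,0,0,0,-1]]'
cat >> h.py <<'E'
def rel(bx,by,bz):
    "rows from tcp to fingertip target in bay frame (x rel lever plane, y mixer, z world)"
    s=observe(); q=s["eef_rot"]; Rt=R.from_quat([q[1],q[2],q[3],q[0]]).as_matrix()
    mx=np.array([.982,.190,0]); my=np.array([-.190,.982,0]); b=np.array([.640,.0795,0])
    tip=s["tcp_pos"]+Rt[:,2]*.017; m=np.r_[(tip-b)@mx+.1055,(tip-b)@my,tip[2]]
    w=mx*(bx-m[0])+my*(by-m[1])+np.array([0,0,bz-m[2]])
    print("tip bay mm",m*1000,"units",Rt.T@w/.03,"z dir",Rt[:,2],"x dir",Rt[:,0]@my,"F",mx@s["ft_force"],my@s["ft_force"],s["ft_force"][2],"t",s["time"])
E
python3 -c "
from h import *
print(observe()['qpos']); rel(-.08,.126,.06)"
```

```text
time: 10.42
tcp_pos: [0.4206, 0.167, 0.2511]
eef_rot: [-0.001, 0.638, 0.77, -0.001]
ft_force: [0.3, 0.7, 0.8]
opening: 0.0001
finger_force: 0.0
time: 11.08
tcp_pos: [0.4223, 0.1667, 0.2513]
eef_rot: [0.159, 0.618, 0.746, 0.192]
ft_force: [0.3, -0.7, -0.3]
opening: 0.0001
finger_force: 0.0
time: 11.67
tcp_pos: [0.4222, 0.1668, 0.2511]
eef_rot: [0.243, 0.59, 0.712, 0.293]
ft_force: [-0.6, 0.2, 0.3]
opening: -0.0002
finger_force: 0.0
[ 0.46014357 -0.65380832  2.53178497 -0.38402132  0.53277835  0.53018695]
tip bay mm [-79.85940378 127.05173113 239.03246117] units [-0.03042029 -4.20964385  4.2300413 ] z dir [ 0.69259565  0.13088246 -0.70935255] x dir 1.0002053210899462 F -0.5089139358007432 0.29819638878489774 0.30596725079953146 t 11.6667
```

```bash
python3 -m crank '[[0,0,0,0,0.8,0.8,-1],[0,0,0,0,-0.7,0.7,-1],[0,0,0,0,-0.7,0.7,-1],[0,0,0,0,-0.7,0.7,-1],[0,0,0,0,-0.7,0.7,-1],[0,0,0,0,-0.7,0.7,-1],[0,0,0,0,-0.4,0.4,-1],[0,0,0,0,0,0,-1]]'
python3 -c "
from h import *
print(observe()['qpos']); rel(.003,.126,.06)"
```

```text
time: 12.33
tcp_pos: [0.4766, 0.1817, 0.1191]
eef_rot: [0.243, 0.594, 0.713, 0.282]
ft_force: [-0.1, 0.7, -0.3]
opening: 0.0
finger_force: 0.0
[ 0.43482499 -0.23839001  2.56967872 -1.23608694  0.19612029  1.41017224]
tip bay mm [-23.83110948 131.10448856 106.84379925] units [-0.13986814 -0.4328349   1.74941381] z dir [ 0.68199721  0.11383385 -0.72244146] x dir 1.0000520345805701 F 0.08563603137281793 0.714713233381726 -0.26709554599006835 t 12.3333
```

```bash
python3 -m crank '[[0,0,0,0,0,-0.8,-1],[1,0,0,0,0,0,-1],[1,0,0,0,0,0,-1],[1,0,0,0,0,0,-1],[0.3,0,0,0,0,0,-1],[0,0,0,0,0,0,-1],[0,0,0,0,0,0,-1]]'
python3 -c "
from h import *
print(observe()['qpos']); rel(-.04,.126,.054);rel(-.001,.126,.054)"
```

```text
time: 12.92
tcp_pos: [0.4731, 0.1781, 0.1367]
eef_rot: [0.203, 0.614, 0.729, 0.225]
ft_force: [0.1, -0.3, -0.1]
opening: -0.0001
finger_force: 0.0
[ 0.41402245 -0.25994688  2.47184171 -0.45471625  0.36761994  0.62236943]
tip bay mm [-29.83302012 127.98408035 122.81631392] units [-0.03010416 -1.59862881  1.68066333] z dir [ 0.57141511  0.07867571 -0.8168812 ] x dir 0.9996682162032358 F -0.012271938240770804 -0.35209044149540364 -0.1120581423510497 t 12.9167
tip bay mm [-29.83302012 127.98408035 122.81631392] units [ 0.00435377 -0.53623724  2.42956476] z dir [ 0.57141511  0.07867571 -0.8168812 ] x dir 0.9996682162032358 F -0.012271938240770804 -0.35209044149540364 -0.1120581423510497 t 12.9167
```

```bash
python3 -m crank '[[0,0,0,0,-0.4,0.42,-1],[0,0,0,0,-0.4,0.42,-1],[0,0,0,0,-0.4,0.42,-1],[0,0,0,0,-0.4,0.42,-1],[0,0,0,0,0,0,-1],[0,0,0,0,0,0,-1]]'
python3 - <<'E'
from h import *
print(observe()['qpos']); rel(-.001,.126,.054)
s=observe(); c=eyes.camera("wrist"); save(c,"pics/wrist4.png"); import pickle; pickle.dump((s,c),open("w4.pkl","wb"))
E
```

```text
time: 13.42
tcp_pos: [0.4608, 0.1741, 0.0652]
eef_rot: [0.202, 0.614, 0.73, 0.222]
ft_force: [0.7, 0.7, 0.8]
opening: 0.0001
finger_force: 0.0
[ 0.41840724 -0.12943111  2.54216842 -0.86888648  0.21187208  1.05396085]
tip bay mm [-42.74875646 126.33663468  51.22945781] units [0.02167965 1.19425467 0.72068189] z dir [ 0.56765403  0.07667522 -0.81968885] x dir 0.9996506928419047 F 0.7938168328630248 0.5514905170190159 0.8321360705739859 t 13.4167
```

View pics/wrist4.png

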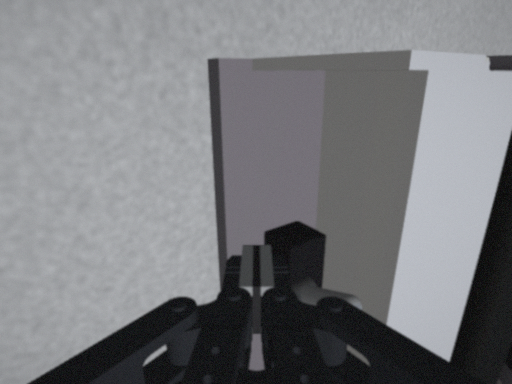

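The wrist view looks along the bay. The left block's +y end is near px (266–325, 222–240), the lever's steel is partly visible near (310,290), and the fingers are beyond the block's end.

```bash
python3 - <<'E'
from h import *
import pickle; s,c=pickle.load(open("w4.pkl","rb"))
mx=np.array([.982,.190]); my=np.array([-.190,.982]); b=np.array([.640,.0795])
def f(uv,z):
    p=plane(c,uv,z,s)[:,:2]-b; print(np.c_[p@mx+.1055,p@my]*1000)
f([[266,236],[297,222],[325,237]],.040)
f([[214,180],[220,240]],.012); f([[322,130],[318,200]],.012)
f([[425,85],[405,230]],.096)
E
```

```text
[[-28.05305849 130.46560677]
 [ -6.07486797 132.59697019]
 [ 18.13771307 115.39653761]]
[[-42.85348081 157.51345623]
 [-41.11801924 119.82581238]]
[[ 38.73312821 176.40658211]
 [ 39.04160725 126.50573743]]
[[  5.414968   208.40319559]
 [  8.25124211 146.16142042]]
```

```bash
python3 -m crank '[[0,0,0,0,0.3,0.18,-1],[0,0,0,0,0.3,0.18,-1],[0,0,0,0,0.3,0.18,-1],[0,0,0,0,0.3,0.18,-1],[0,0,0,0,0,0,-1],[0,0,0,0,0,0,-1]]'
python3 -c "
from h import *
print(observe()['qpos']); rel(-.001,.098,.054)"
```

```text
time: 13.97
tcp_pos: [0.5052, 0.1822, 0.071]
eef_rot: [0.203, 0.614, 0.729, 0.225]
ft_force: [-9.7, -1.0, 9.3]
opening: -0.0
finger_force: 6.4
[ 0.38837239 -0.05003617  2.45970711 -0.83641619  0.19521822  0.99935162]
tip bay mm [  2.44602791 125.89074741  57.08822019] units [-0.93033743 -0.14396361  0.04729274] z dir [ 0.57180617  0.07838955 -0.81663504] x dir 0.9996610224226343 F -9.665701259514405 0.8575212949514467 9.33155428734985 t 13.9667
```

The shut fingertips reach about 13 mm farther than the nominal overhang because the pads swing forward, so they touched the block top. I'll retract and correct the helper.

```bash
sed -i 's/\*\.017/*.030/' h.py; python3 -m crank '[[0,0,0,0,-0.1,-0.4,-1],[0,0,0,0,0,0,-1],[0,0,0,0,0,0,-1]]'
python3 -c "
from h import *
rel(-.001,.126,.055)"
```

```text
time: 14.22
tcp_pos: [0.4958, 0.1806, 0.0789]
eef_rot: [0.203, 0.614, 0.729, 0.225]
ft_force: [-0.6, 0.8, 0.2]
opening: 0.0001
finger_force: 0.0
tip bay mm [  0.37687442 125.76479564  54.35543903] units [ 0.00618205 -0.02518109 -0.04425075] z dir [ 0.57187282  0.07839703 -0.81658765] x dir 0.9996562698261782 F -0.4154421095022947 0.9204048846079299 0.17253422827919557 t 14.2167
```

```bash
F="python3 -c 'from h import *;rel(-.001,.098,.055)'"
python3 -m crank '[[0,0,0,-0.1,0,0,-1],[0,0,0,-0.1,0,0,-1],[0,0,0,0,0,0,-1]]' >/dev/null; eval $F
python3 -m crank '[[0,0,0,-0.1,0,0,-1],[0,0,0,0,0,0,-1],[0,0,0,0,0,0,-1]]' >/dev/null; eval $F
python3 -m crank '[[0,0,0,-0.1,0,0,-1],[0,0,0,0,0,0,-1],[0,0,0,0,0,0,-1]]' >/dev/null; eval $F
```

```text
tip bay mm [ -0.99253069 118.96371657  53.20169479] units [-0.69978584  0.04140381 -0.02634527] z dir [ 0.5700927   0.07703465 -0.81796086] x dir 0.9996259869187776 F -0.16883214935807742 0.9666197218041983 0.9068356454369356 t 14.4667
tip bay mm [ -1.25486861 116.30664493  53.39820525] units [-0.61087149  0.04386501 -0.01905478] z dir [ 0.57029651  0.07742333 -0.81778207] x dir 0.9996377348519426 F -0.45559917189467564 -0.2508954941707282 -0.26634610777413814 t 14.7167
tip bay mm [ -1.30696014 113.4658732   53.62002808] units [-0.51601963  0.03997146 -0.01515313] z dir [ 0.57046477  0.0776345  -0.81764469] x dir 0.9996454657986326 F 0.0698696731328039 0.05498475927954148 -0.030803682702924766 t 14.9667
```

```bash
F="python3 -c 'from h import *;rel(-.001,.098,.055)'"
python3 -m crank '[[0,0,0,-0.08,0,0,-1],[0,0,0,0,0,0,-1],[0,0,0,0,0,0,-1]]' >/dev/null; eval $F
python3 -m crank '[[0,0,0,-0.08,0,0,-1],[0,0,0,0,0,0,-1],[0,0,0,0,0,0,-1]]' >/dev/null; eval $F
python3 -m crank '[[0,0,0,-0.08,0,0,-1],[0,0,0,0,0,0,-1],[0,0,0,0,0,0,-1]]' >/dev/null; eval $F
```

```text
tip bay mm [ -1.37860274 111.12698434  53.68014292] units [-0.43798028  0.03997684 -0.01467504] z dir [ 0.57046639  0.07769819 -0.8176375 ] x dir 0.999647896046745 F -0.610775124739074 -0.5785267650023849 0.10315061352834622 t 15.2167
tip bay mm [ -1.18432392 109.22430624  53.97197916] units [-0.37454668  0.02837694 -0.01281778] z dir [ 0.57097838  0.07877202 -0.81717725] x dir 0.9996806928932006 F -2.2920664702049693 2.8152889411012647 0.9325276591966194 t 15.4667
tip bay mm [ -1.22315385 106.78738721  54.08323298] units [-0.29323771  0.02650909 -0.01150924] z dir [ 0.57100629  0.07856209 -0.81717796] x dir 0.9996742458089815 F -2.377009389114398 3.9210093872006686 2.4913244012926388 t 15.7167
```

Contact of 3–4 N began at y≈110, while an upright lever would first touch at about 98. So the left lever leans to off, which agrees with the picture. I'll push it to about 98.5.

```bash
F="python3 -c 'from h import *;rel(-.001,.0985,.055)'"
python3 -m crank '[[0,0,0,-0.08,0,0,-1],[0,0,0,-0.08,0,0,-1],[0,0,0,0,0,0,-1],[0,0,0,0,0,0,-1]]' >/dev/null; eval $F
python3 -m crank '[[0,0,0,-0.08,0,0,-1],[0,0,0,0,0,0,-1],[0,0,0,0,0,0,-1]]' >/dev/null; eval $F
```

```text
tip bay mm [ -1.60805554 101.71675593  53.91756019] units [-0.10738858  0.03840189 -0.01442063] z dir [ 0.57054663  0.07788988 -0.81756328] x dir 0.9996537926996046 F -1.4657366860065517 4.188832574615025 2.25538406418318 t 16.05
tip bay mm [-1.75207739 99.30679539 53.89323971] units [-0.02697757  0.04199641 -0.01489349] z dir [ 0.57038966  0.07779457 -0.81768187] x dir 0.9996523054720922 F -2.6832505750398505 4.233079498246445 3.1493712286081665 t 16.3
```

```bash
python3 -m crank '[[0,0,0,0.4,0,0,-1],[0,0,0,0,0,0,-1],[0,0,0,0,-0.4,-0.28,-1],[0,0,0,0,-0.4,-0.28,-1],[0,0,0,0,-0.4,-0.28,-1],[0,0,0,0,0,0,-1]]' >/dev/null
python3 -m crank '[[0,0,0,-0.8,0,0,-1],[0,0,0,-0.8,0,0,-1],[0,0,0,-0.8,0,0,-1],[0,0,0,-0.8,0,0,-1],[0,0,0,-0.8,0,0,-1],[0,0,0,-0.7,0,0,-1],[0,0,0,0,0,0,-1],[0,0,0,0,0,0,-1]]'
python3 - <<'E'
from h import *
rel(-.001,-.030,.055); print(observe()["qpos"])
c=eyes.camera("top"); im=c["pixels"]
a=cv2.resize(im[165:205,150:310,::-1],None,fx=5,fy=5,interpolation=cv2.INTER_CUBIC); cv2.imwrite("pics/crop3.png",cv2.convertScaleAbs(a,alpha=1.8))
E
```

```text
time: 17.47
tcp_pos: [0.4729, 0.0693, 0.0802]
eef_rot: [0.199, 0.617, 0.73, 0.218]
ft_force: [-0.4, 0.0, 0.1]
opening: -0.0001
finger_force: 0.0
tip bay mm [-43.58368319  20.74977306  55.4354009 ] units [-1.64781988  1.1869985   0.86865913] z dir [ 0.55912376  0.07359112 -0.8258117 ] x dir 0.9995464490854493 F -0.36200492613967183 0.12079095141497445 0.08138858269096846 t 17.4667
[ 0.06949224 -0.22091395  2.56887367  0.17644692  0.1983554  -0.2602239 ]
```

View pics/crop3.png

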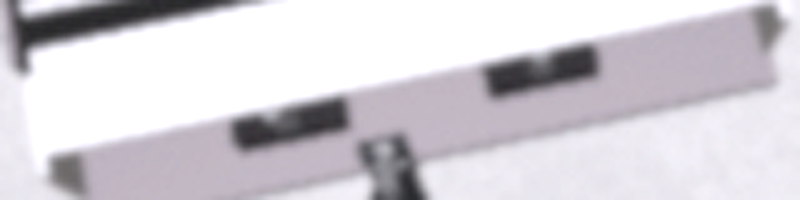

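The left lever's glint moved from about px (270,122) to about (282,118) in the crop. The block's middle is at 291, so the lever may still lean a little. I'll measure it against the right one.

```bash
python3 - <<'E'
from h import *
import pickle
c0=pickle.load(open("top.pkl","rb")); ims=[c0["pixels"]]+[eyes.camera("top")["pixels"] for _ in range(1)]
my=np.array([-.19,.982]); mx=np.array([.982,.19]); b=np.array([.637,.0795])
for im in ims:
    g=im.astype(float).mean(2)
    u,v=np.meshgrid(np.arange(190,280),np.arange(170,200)); 
    P=plane(c0,np.c_[u.ravel(),v.ravel()],.045)[:,:2]-b; X=(P@mx+.1055)*1000; Y=(P@my)*1000; G=g[170:200,190:280].ravel()
    for yc in(81,-77):
      for lo,hi in((-18,-12),(-12,-6),(-6,0)):
        row=[G[(abs(Y-yc-d)<2)&(X>lo)&(X<hi)].mean() for d in range(-40,41,4)]
        print(yc,lo,np.round(row).astype(int))
E
```

```text
81 -18 [100  92  71  81  78  67  67  79  70  70  82  79  73  63  81  72  75  62
  89  99 102]
81 -12 [100  75  38  36  33  32  30  32  34  38  41  42  41  37  35  32  30  33
  62  83  96]
81 -6 [ 94  70  44  32  32  32  32  31  36  43  54  63  64  48  43  45  45  32
  46  81 101]
-77 -18 [101 100  84  81  76  63  74  82  75  64  80  78  68  67  78  75  63  80
  80  85  99]
-77 -12 [101  94  65  43  31  29  34  33  34  38  41  41  37  31  32  31  28  36
  39  67  93]
-77 -6 [100  92  68  38  32  31  30  31  36  46  51  50  46  35  30  31  31  30
  36  62  92]
81 -18 [102  95  73  84  80  70  69  81  72  73  85  81  76  66  84  75  78  66
  92 103 105]
81 -12 [103  77  40  37  34  33  31  34  36  38  43  41  38  34  36  32  31  34
  64  86 100]
81 -6 [ 98  72  47  34  33  34  34  32  37  44  50  53  58  40  34  32  33  34
  47  84 104]
-77 -18 [105 104  88  84  78  65  76  85  78  66  83  81  70  70  81  78  66  83
  82  88 103]
-77 -12 [105  98  67  45  33  31  36  34  34  39  43  42  38  32  34  31  30  36
  39  69  96]
-77 -6 [104  95  71  39  33  33  32  32  37  48  53  52  48  36  31  32  32  32
  37  64  94]
```

Before the push the left glint was about 9 mm off its block's centre. It is now about 4 mm off, and the right one is at 0. So the left lever still leans roughly 0.2 rad. I'll feel the upright right lever gently to calibrate the finger's contact offset, then finish the left.

```bash
F="python3 -c 'from h import *;rel(-.001,-.06,.055)'"
python3 -m crank '[[0,0,0,-0.55,0,0,-1],[0,0,0,-0.55,0,0,-1],[0,0,0,-0.55,0,0,-1],[0,0,0,0,0.4,0.29,-1],[0,0,0,0,0.4,0.29,-1],[0,0,0,0,0.39,0.29,-1],[0,0,0,0,0,0,-1],[0,0,0,0,0,0,-1]]' >/dev/null; eval $F
python3 -m crank '[[0,0,0,-0.2,0,0,-1],[0,0,0,-0.2,0,0,-1],[0,0,0,-0.2,0,0,-1],[0,0,0,0,0,0,-1],[0,0,0,0,0,0,-1]]' >/dev/null; eval $F
```

```text
tip bay mm [ -0.88284468 -27.05071037  54.61656767] units [-1.09833087  0.01339913  0.02153941] z dir [ 0.55800904  0.0761654  -0.8263321 ] x dir 0.9996874844261705 F 0.8461786771191929 -0.6706140304496393 -0.14918581298216105 t 18.2333
tip bay mm [ -2.65477668 -45.43427705  54.73027522] units [-0.48407803  0.05568302  0.03906569] z dir [ 0.55792019  0.07547044 -0.82645585] x dir 0.9996499596185935 F 0.6969485682268032 0.2566649772926266 -0.41241799407939983 t 18.65
```

```bash
F="python3 -c 'from h import *;rel(-.001,-.06,.055)'"
for i in 1; do python3 -m crank '[[0,0,0,-0.1,0,0,-1],[0,0,0,-0.1,0,0,-1],[0,0,0,0,0,0,-1],[0,0,0,0,0,0,-1]]' >/dev/null; eval $F; done
python3 -m crank '[[0,0,0,-0.1,0,0,-1],[0,0,0,0,0,0,-1],[0,0,0,0,0,0,-1]]' >/dev/null; eval $F
python3 -m crank '[[0,0,0,-0.06,0,0,-1],[0,0,0,0,0,0,-1],[0,0,0,0,0,0,-1]]' >/dev/null; eval $F
python3 -m crank '[[0,0,0,-0.06,0,0,-1],[0,0,0,0,0,0,-1],[0,0,0,0,0,0,-1]]' >/dev/null; eval $F
```

```text
tip bay mm [ -1.84039394 -52.04396848  55.37147769] units [-0.26409047  0.01892909  0.03460823] z dir [ 0.55885937  0.07507319 -0.82585727] x dir 0.9996308586437089 F -0.16051237545954128 0.48497511106957614 -0.004855064705379497 t 18.9833
tip bay mm [ -1.85311665 -55.11711381  55.39766025] units [-0.16165987  0.01772127  0.03224515] z dir [ 0.55882036  0.07504369 -0.82588634] x dir 0.9996302411748023 F 0.5844529811798382 0.2570569654234337 0.03412557284685008 t 19.2333
tip bay mm [ -1.91398858 -56.86288882  55.43241226] units [-0.10341301  0.0181311   0.03244927] z dir [ 0.55881674  0.0750903  -0.82588456] x dir 0.9996325966806565 F -0.7341665223793198 0.039700519977137666 -0.08912373421819808 t 19.4833
tip bay mm [ -1.9690699  -58.64168299  55.48536828] units [-0.04405631  0.01803968  0.03301741] z dir [ 0.55884163  0.07511341 -0.82586561] x dir 0.9996333583736816 F 0.8259667298735244 1.2027109367016937 0.756063708005523 t 19.7333
```

```bash
F="python3 -c 'from h import *;rel(-.001,-.06,.055)'"
python3 -m crank '[[0,0,0,-0.05,0,0,-1],[0,0,0,0,0,0,-1],[0,0,0,0,0,0,-1]]' >/dev/null; eval $F
python3 -m crank '[[0,0,0,0,0,0,-1],[0,0,0,0,0,0,-1]]' >/dev/null; eval $F
```

```text
tip bay mm [ -2.21349705 -59.72955846  55.30045441] units [-0.00774557  0.02788773  0.03131727] z dir [ 0.55825869  0.0757916  -0.82619784] x dir 0.9996592386992222 F -0.7104034767760494 3.1234695517336872 0.3234547209953616 t 19.9833
tip bay mm [ -2.17191456 -59.77047814  55.34163823] units [-0.0063891   0.02594917  0.03163373] z dir [ 0.5584154   0.07561001 -0.82610857] x dir 0.9996547126324081 F -0.281176578845681 2.006581708221424 -0.7680246383420137 t 20.15
```

The right lever is met at −58.7, which is 16 mm from its block's centre, as expected for an upright lever, so it stays at run. The left lever's upright contact point is therefore about 96, so I'll go back and push it slightly further.

```bash
python3 -m crank '[[0,0,0,0.3,0,0,-1],[0,0,0,0,0,0,-1],[0,0,0,0,-0.4,-0.28,-1],[0,0,0,0,-0.4,-0.28,-1],[0,0,0,0,-0.4,-0.28,-1],[0,0,0,0,0,0,-1]]' >/dev/null
python3 -m crank '[[0,0,0,0.78,0,0,-1],[0,0,0,0.78,0,0,-1],[0,0,0,0.78,0,0,-1],[0,0,0,0.78,0,0,-1],[0,0,0,0.78,0,0,-1],[0,0,0,0.78,0,0,-1],[0,0,0,0.78,0,0,-1],[0,0,0,0,0,0,-1]]'>/dev/null
python3 -c "
from h import *
rel(-.001,.112,.055); print(observe()['qpos'])"
```

```text
tip bay mm [-42.41212494  71.158706    52.40176257] units [1.39242086 1.18276531 0.65588613] z dir [ 0.55356286  0.07536347 -0.82939045] x dir 0.9996932556131413 F 0.4930999134681687 -0.42513052566007414 -0.6098195366223558 t 21.3167
[ 0.23842296 -0.20274924  2.55993537 -0.29020316  0.20233628  0.33202731]
```

```bash
F="python3 -c 'from h import *;rel(-.001,.0955,.055)'"
python3 -m crank '[[0,0,0,0.7,0,0,-1],[0,0,0,0.69,0,0,-1],[0,0,0,0,0,0,-1],[0,0,0,0,0,0,-1]]' >/dev/null; python3 -c 'from h import *;rel(-.001,.112,.055)'
```

```text
tip bay mm [-42.51796162 105.83958272  50.77811518] units [0.23459869 1.22764786 0.64491423] z dir [ 0.55096726  0.07449078 -0.83119565] x dir 0.9996893318608032 F 0.23086364270034332 -0.70371706491623 0.13416784187902137 t 21.65
```

```bash
F="python3 -c 'from h import *;rel(-.001,.0955,.055)'"
python3 -m crank '[[0,0,0,0.23,0,-0.05,-1],[0,0,0,0,0.4,0.2,-1],[0,0,0,0,0.4,0.2,-1],[0,0,0,0,0.43,0.24,-1],[0,0,0,0,0,0,-1],[0,0,0,0,0,0,-1]]' >/dev/null; eval $F
```

```text
tip bay mm [ -1.81981171 109.97895909  56.38064701] units [-0.48064999  0.00280957  0.06975061] z dir [ 0.55117713  0.07218986 -0.83125952] x dir 0.9995711213156895 F 0.16207870474443392 -0.06199927990095666 -0.24774059846972907 t 22.15
```

```bash
F="python3 -c 'from h import *;rel(-.001,.0955,.055)'"
python3 -m crank '[[0,0,0,-0.12,0,0.03,-1],[0,0,0,-0.12,0,0.03,-1],[0,0,0,0,0,0,-1],[0,0,0,0,0,0,-1]]' >/dev/null; eval $F
python3 -m crank '[[0,0,0,-0.12,0,0,-1],[0,0,0,0,0,0,-1],[0,0,0,0,0,0,-1]]' >/dev/null; eval $F
python3 -m crank '[[0,0,0,-0.11,0,0,-1],[0,0,0,0,0,0,-1],[0,0,0,0,0,0,-1]]' >/dev/null; eval $F
```

```text
tip bay mm [ -2.29875508 103.34724348  54.49038681] units [-0.26063659  0.0483382   0.01859841] z dir [ 0.5507149   0.07262984 -0.83152751] x dir 0.9995958112882901 F -0.180135483151182 -0.014406562865643159 -0.6596770563932385 t 22.4833
tip bay mm [ -1.95655668 100.37742869  54.89257233] units [-0.16173206  0.03024226  0.02004604] z dir [ 0.55115052  0.07330943 -0.83117918] x dir 0.999619185852303 F -1.0255393952942122 0.5115056297789423 0.3003991303779583 t 22.7333
tip bay mm [-1.6745998  97.44061623 55.20359657] units [-0.06392081  0.0155967   0.02022384] z dir [ 0.55154145  0.0738019  -0.83087623] x dir 0.9996346782069628 F -2.149568396337444 2.979984853928328 1.1662337399430782 t 22.9833
```

```bash
F="python3 -c 'from h import *;rel(-.001,.0955,.055)'"
python3 -m crank '[[0,0,0,-0.09,0,0,-1],[0,0,0,0,0,0,-1],[0,0,0,0,0,0,-1]]' >/dev/null; eval $F
python3 -m crank '[[0,0,0,0.4,0,0,-1],[0,0,0,0,0,0,-1],[0,0,0,0,-0.4,-0.28,-1],[0,0,0,0,-0.4,-0.28,-1],[0,0,0,0,-0.4,-0.28,-1],[0,0,0,0,-0.4,-0.6,-1],[0,0,0,0,0,-0.8,-1],[0,0,0,0,0,0,-1]]' 
python3 - <<'E'
from h import *
import pickle
c0=pickle.load(open("top.pkl","rb")); im=eyes.camera("top")["pixels"]; s=observe()
cv2.imwrite("pics/top9.png",im[:,:,::-1])
my=np.array([-.19,.982]); mx=np.array([.982,.19]); b=np.array([.637,.0795])
g=im.astype(float).mean(2)
u,v=np.meshgrid(np.arange(190,280),np.arange(170,200)); 
P=plane(c0,np.c_[u.ravel(),v.ravel()],.045)[:,:2]-b; X=(P@mx+.1055)*1000; Y=(P@my)*1000; G=g[170:200,190:280].ravel()
d=np.arange(-40,41,4)
for yc in(81,-77):
    row=np.array([G[(abs(Y-yc-k)<2)&(X>-6)&(X<0)].mean() for k in d]); print(np.round(row).astype(int))
    e=np.clip(row-33,0,None)*(abs(d-2)<28); print((e*d).sum()/e.sum())
E
```

```text
tip bay mm [-1.55766414 94.5544678  55.42216121] units [0.03230479 0.00729186 0.02099359] z dir [ 0.55169406  0.0735324  -0.8307988 ] x dir 0.999624524147629 F -3.136880604993107 3.286153355852453 2.632575814393787 t 23.2333
time: 23.9
tcp_pos: [0.4281, 0.1526, 0.1156]
eef_rot: [0.196, 0.616, 0.732, 0.216]
ft_force: [1.2, 0.1, 0.5]
opening: 0.0003
finger_force: 0.0
[ 98  72  46  34  34  34  33  33  37  44  50  54  46  34  32  32  32  34
  47  84 104]
1.0456893126738174
[104  95  70  39  34  32  32  33  36  48  53  52  48  37  31  32  32  32
  37  64  95]
1.8245105148658443
```

View pics/top9.png

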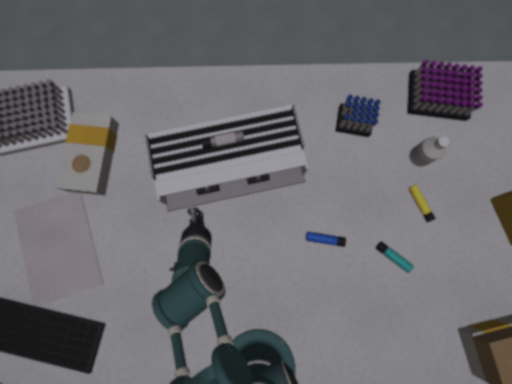

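The tube lies along the rollers at px (225,139). The rack, carton and bottle are unmoved, and the gripper is clear of the mixer at (195,213). I'm handing the job in.

```bash
python3 -m crank '[[0,0,0,0,0,0,-1],[0,0,0,0,0,0,-1],[0,0,0,0,0,0,-1]]'; python3 -c "
from station import bot
print(bot.job_done())"
```

```text
time: 24.2
tcp_pos: [0.4259, 0.1511, 0.1097]
eef_rot: [0.194, 0.617, 0.732, 0.211]
ft_force: [1.3, -1.2, 0.2]
opening: 0.0
finger_force: 0.0
the job is handed in; nothing more can be done
None
```

I handed the job in at 24.2 s: the tube lies in the middle groove, the left lever was leaning to off and is now upright by touch and top-camera measurement, and the right lever was already at run and stays there; no verdict came back.

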